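Reset the bench tester's interlock with its two-key chord

TASK

The grey reset box on the test bench has two round keys, the right one covered by a sliding steel guard. Without picking anything up, push the guard aside all the way to its stop with the fingertips, then press both round keys down together, one with each fingertip, keep both fully down for at least two seconds without a break, and then let them spring up and back away. Do not press the square keys, do not push one round key down without the other, and leave everything else on the bench where it is.

Things in the scene. Friction and masses are not known exactly. Their poses are not given: they have to be found in the camera images.
- reset_box: grey box with an aluminium top panel, 140 (x) x 200 (y) x 50 mm high, screwed to the bench by two ears that reach y = +-116 mm. Origin: centre of its underside; x points away from the robot, y along its long side to the left (as the robot sees it), z up. Round keys at x = +20, y = +45 and -15 mm; square keys nearer the robot at x = -44, y = +45 and -15 mm.
- cap_left (a point): cap of the left round key (never covered): grey disc 27 mm in diameter, 12 mm thick. The point: centre of its flat top, 64 mm above the bench when up (14 mm above the panel), 56 mm when fully down. Same axes as the box. The two round keys stand 60 mm apart, centre to centre, along the box's y.
- cap_right (a point): cap of the right round key, the same as the left; hidden under the guard plate until that is pushed aside. The point: centre of its flat top. The guard's two rails run along y in front of and behind this key, at box x = -18 and +58 mm, y = -101 to +27 mm, 6 mm wide, 17 mm above the panel.
- key_left (a joint): press of the left round key, m: 0 up, 0.008 fully down (hard stop). Spring: about 2 N to start, 6 N fully down. It springs back.
- key_right (a joint): press of the right round key, m: same as key_left.
- guard (a joint): slide of the guard along the box's -y (to the right), m: 0 shut over the right key, 0.062 fully open at its stop; at the start 0 to 0.010. It needs about 2 N and stays where it is left. Guard: a level steel plate 86 (x) x 48 (y) x 3 mm, underside 18 mm above the panel, with an upright flange along its left (+y) edge, 70 mm long in x, 4 mm thick, top 98 mm above the bench.
- guard_push (a point): point to push on: middle of the guard flange's left (+y) face, 86 mm above the bench; push it along the box's -y. It moves with the guard; same axes as the box. Fully open, this face is 38 mm to the right of (-y from) the right round key's centre.
- square_left (a joint): press of the left square key, m: 0 up, 0.004 down. Leave alone. The cap is 19 mm square, its top 10 mm above the panel.
- square_right (a joint): press of the right square key, the same. Leave alone.
- standard: bystander: small brass reference piece 20 mm across, 25 mm high, standing on the box's panel at its near left corner (box x about -45, y about +82 mm). Origin: centre of its underside.
- sample_block: bystander: white block with two steel ends, 50 x 28 x 22 mm, on the bench to the left of the box. Origin: centre of its underside.
- pin_jar: bystander: jar 48 mm across, 60 mm high, on the bench behind the box (its +x side). Origin: centre of its underside.
- weight: bystander: steel weight 40 mm across, 48 mm high with a knob, on the bench behind the box. Origin: centre of its underside.
- tape_roll: bystander: roll 64 mm across, 18 mm high, on the bench to the right of the box. Origin: centre of its underside.
- screwdriver: bystander: screwdriver 150 mm long, lying in front of the box, on the robot's side. Origin: at bench level, mid-length; x along it.
- mug: bystander: white mug 76 mm across, 90 mm high, at the robot's left. Origin: centre of its underside.
- mouse: bystander: computer mouse 100 x 58 x 28 mm on a pad at the robot's right. Origin: centre of its underside.
Mind the look-alikes: they are no part of the job. Leave any red look-alike of the reset_box alone.

How it is judged:
By the outcome, as a careful person would: the job done as asked, in the order asked, and still so for the second after the job is handed in, with the robot touching nothing.
It also fails if it takes over 45 s, if anything falls off the work surface, if the arm or the gripper's body presses on something with over 40 N, if the wrist force passes 120 N, or if a joint passes its speed limit or range.

ROBOT

A 7-joint arm with a two-finger parallel gripper is mounted at the origin on the work surface. World frame = base frame: x ahead of the robot, y to its left, z up, the work surface at z = 0. Lengths are in m, angles in rad, forces in N, time in s.
With the tool pointing down it reaches from about 0.425 to 0.925 m from the base axis. Payload 6.8 kg.
Tool frame: the origin (TCP) lies on the front face of the gripper's body, between the roots of the fingers; the fingertips stand 73 mm ahead of it and the grasp point (between the pads) lies 54 mm ahead of it (env.nose_length is the distance from the TCP to the fingertips, in m); z points along the fingers, y is the direction in which the jaws open and shut (so a half turn about z gives the same grasp; the last joint's range is limited). The gripper opens to 85 mm and grips with 20 to 120 N. Pads are 22 mm wide; open, the fingers measure 114 mm over their backs; the gripper's body (76 mm by 85 mm) begins 54 mm behind the grasp point. The pads swing forward as they close: fully open they stand 13 mm farther back than shut.
Start: joints at [-1.228, 0.477, 0.022, 1.555, -0.011, 1.109, -0.083], TCP at [0.294, 0.608, 0.304] pointing down, gripper open.
Joint ranges: [-2.96, 2.96], [-0.34, 2.1], [-1.41, 1.46], [0.24, 2.44], [-1.37, 4.51], [0.17, 1.92], [-2.96, 2.96]. Speed limits (rad/s): [2.39, 2.39, 3.14, 3.14, 3.14, 3.14, 3.14].

INTERFACE

Orientations are given as a unit quaternion [w, x, y, z].
In Python, from cell import env, kin, camera, calibration, job gives the robot as it stands. The module is installed in compiled form; this text tells all that it offers. Calls block until the motion is done:
- env.reach(position, orientation): joint-space move of the TCP to a pose.
- env.movel(position, velocity=0.15, rot=None, stop_force=None): straight line of the TCP; rot=None keeps the orientation; velocity is the mean speed in m/s. With stop_force (N) it stops when the force on the tool has changed by that much, and returns True; else False.
- env.goto_joints(angles): joint-space move.
- env.grip(opening, f_grip=None): finger opening in m; f_grip is the grip in N (None keeps the last); returns when the fingers have stopped.
- env.dwell(seconds).
- kin.inverse_kinematics(position, orientation): joint angles nearest the present ones, or None.
- env.get_state(): the state.
- camera(name): name is "scene" or "top"; returns (picture, depth): 400x640x3 uint8, blue, green, red; 400x640 float32, m along the optical axis (not along the pixel's ray), 0 where there is no reading.
- calibration(name): a dict with "fx", "fy", "cx", "cy" (pixels), "rvec" (rotation vector, rad) and "tvec" (3), from world to camera coordinates, as OpenCV has them. Camera axes: x right, y down, z forward; pixel columns grow to the right and rows downward; lengths in m; the calibration is good to about 2 mm. A picture is of the moment at which its call begins. calibration takes no time and is no camera call.
A pose or a line that the arm cannot do raises env.PlanningError and nothing moves.
- job.job_done(): hands the job in, once; it reports no verdict.
The state is a dict: "time": time; "qpos": joint angles; "joint_velocities": joint speeds; "joint_torque": joint torques, N m; "tcp_pos": TCP position; "orientation": TCP orientation; "force": force on the tool from outside, world axes, zero at the start; "torque": the same for the moment, N m; "opening": finger opening in m.
Only numpy, scipy, OpenCV 4.12 (cv2) and the standard library are available. Lean on these libraries where they do the work, as an engineer would, in place of code of your own. Each camera call takes 0.05 s, during which the arm holds its last target. There are 200 camera calls.

## Working session

There is one attempt and no reset: what is moved stays moved. The work goes in short steps, each a Python script; the robot and the scene stay as the last script left them, time stands still between calls to the robot, and variables do not carry over. Pictures are saved under pics/ and viewed, about 8 in all and at most 12, crops included, and the job is handed in when it is done.

```bash
mkdir -p pics
cat > h.py <<'E'
import numpy as np, cv2
from cell import env, kin, camera, calibration, job
def cal(n):
    c=calibration(n); R=cv2.Rodrigues(np.array(c["rvec"],float))[0]; return c,R,np.array(c["tvec"],float).ravel()
def onplane(n,u,v,z):
    c,R,t=cal(n); d=R.T@np.array([(u-c["cx"])/c["fx"],(v-c["cy"])/c["fy"],1]); o=-R.T@t
    return o+d*(z-o[2])/d[2]
def cloud(n,D):
    c,R,t=cal(n); v,u=np.mgrid[:400,:640]; P=np.stack([(u-c["cx"])/c["fx"]*D,(v-c["cy"])/c["fy"]*D,D],-1)
    return (P-t)@R
def pix(n,p):
    c,R,t=cal(n); q=R@np.array(p)+t; return q[0]/q[2]*c["fx"]+c["cx"],q[1]/q[2]*c["fy"]+c["cy"]
E
python3 - <<'E'
from h import *
for n in("top","scene"):
    i,d=camera(n); cv2.imwrite(f"pics/{n}0.png",i); np.save(f"{n}0.npy",d)
    c,R,t=cal(n); print(n,c["fx"],-R.T@t,R[2])
s=env.get_state(); print(s["time"],s["orientation"],s["opening"],s["force"],env.nose_length)
E
```

```text
top 479.60649356821625 [ 0.31055263 -0.03104782  1.3421952 ] [ 0.16921076 -0.00794867 -0.98554784]
scene 519.5105880786751 [1.25698747 0.22727533 1.16569181] [-0.55694241 -0.17809764 -0.8112314 ]
0.1 [-1.31430214e-04  2.23460263e-01  9.74712670e-01 -8.39816041e-04] 0.0856172936823235 [-0.08715449 -0.04873417  0.13290438] 0.0726
```

View pics/top0.png

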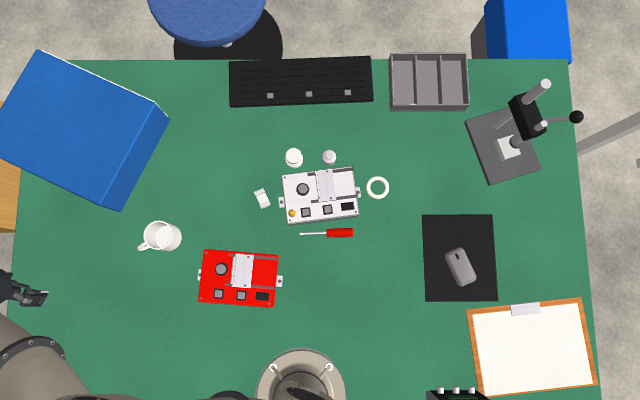

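View pics/scene0.png

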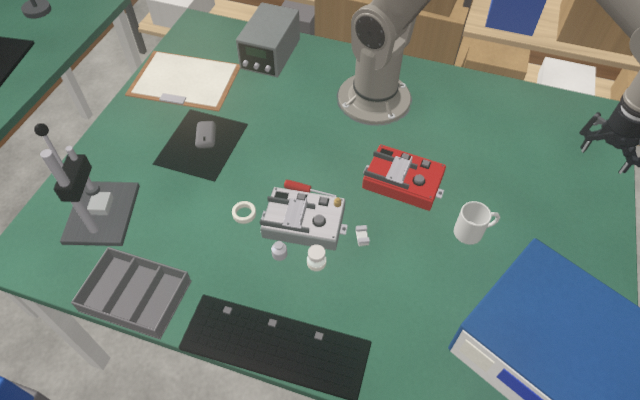

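The top view shows two candidates. The grey box is at about (320,195) with its guard flange at about (326,185), and its red look-alike is at about (238,278). I choose the grey one, and I'll measure it and check it in a close crop.

Run:
```python
from h import *
i=cv2.imread("pics/top0.png"); D=np.load("top0.npy"); P=cloud("top",D)
sub=P[150:230,250:380]; 
print("bench z",np.median(P[240:245,300:400,2]))
hsv=cv2.cvtColor(i,cv2.COLOR_BGR2HSV)
z=P[...,2]; m=((z>.035)&(z<.115)); w=np.zeros_like(m); w[163:228,274:362]=1; m=(m&w).astype(np.uint8)*255
m=cv2.morphologyEx(m,cv2.MORPH_OPEN,np.ones((9,9)))
# panel: project points with z near .05
q=P[(m>0)&(abs(z-.05)<.006)][:,:2].astype(np.float32)
r=cv2.minAreaRect(q); print("panel rect",r, "zmed",np.median(P[(m>0)&(abs(z-.05)<.006)][:,2]))
f=P[(m>0)&(z>.08)]; print("flange",len(f),f.mean(0) if len(f) else 0, cv2.minAreaRect(f[:,:2].astype(np.float32)))
g=P[(m>0)&(abs(z-.07)<.006)]; print("z~.07",len(g),cv2.minAreaRect(g[:,:2].astype(np.float32)))
# left cap: dark disc
k=np.zeros((400,640),np.uint8); k[180:200,293:313]=1
k=((hsv[...,2]<130)&(k>0)).astype(np.uint8)
n,l,s,c=cv2.connectedComponentsWithStats(k)
j=1+np.argmax(s[1:,4]); print("capL pix",c[j],s[j],onplane("top",*c[j],.064))
cr=cv2.resize(i[150:240,250:390],None,fx=5,fy=5,interpolation=cv2.INTER_CUBIC)
cv2.imwrite("pics/crop_top.png",cr)
s=cv2.imread("pics/scene0.png"); cv2.imwrite("pics/crop_scene.png",cv2.resize(s[165:285,225:385],None,fx=5,fy=5,interpolation=cv2.INTER_CUBIC))
```

```text
bench z 0.00020341544454834597
panel rect ((0.5297204852104187, -0.05358076095581055), (0.1396801769733429, 0.1991058588027954), 7.504358768463135) zmed 0.04995160405971935
flange 47 [ 0.54743484 -0.04582949  0.09599219] ((0.5482862591743469, -0.04594087600708008), (0.06755120307207108, 0.0037855820264667273), 7.2236762046813965)
z~.07 707 ((0.5356335043907166, -0.05529126524925232), (0.1151612177491188, 0.18788664042949677), 6.899721145629883)
capL pix [302.3559322  189.28813559] [297 183  12  13  59] [ 0.5413291  -0.00632379  0.064     ]
```

View pics/crop_top.png

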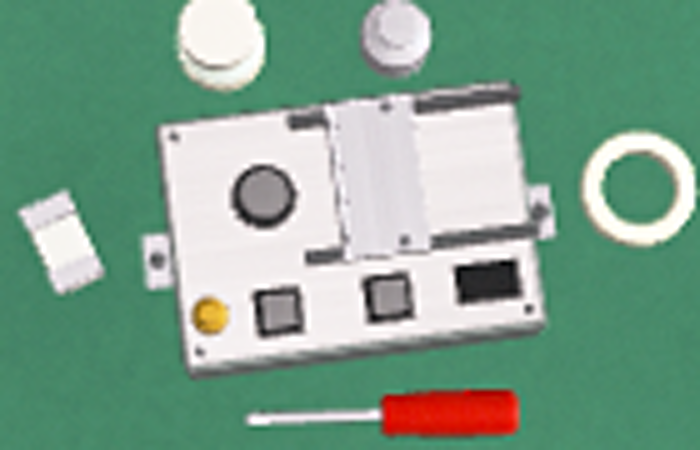

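View pics/crop_scene.png

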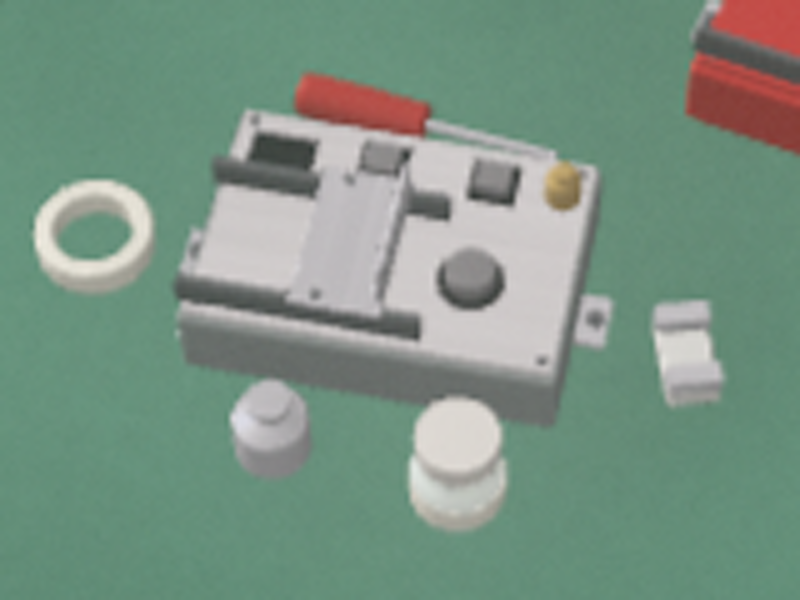

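The crops confirm the choice: grey panel, brass piece at the near left corner, left round key at top pixel (302,189). The flange runs along the plate's left edge and the guard is nearly shut. The yaw is about 7.3°. Next I compute the geometry, move above the box and push the guard.

```bash
cat >> h.py <<'E'
from scipy.spatial.transform import Rotation as Ro
yaw=np.radians(7.3); C=np.array([.5292,-.0536,0]); RB=Ro.from_euler("z",yaw).as_matrix()
def W(x,y,z): return C+RB@np.array([x,y,z])
def quat(s):
    y=s*RB[:,1]; z=np.array([0,0,-1.]); q=Ro.from_matrix(np.c_[np.cross(y,z),y,z]).as_quat(); return q[[3,0,1,2]]
def box(p): return RB.T@(np.array(p)-C)*1000
E
python3 - <<'E'
from h import *
print("capL scene",onplane("scene",318.6,219,.064),"pred",W(.02,.045,.064), "pred pix",pix("scene",W(.02,.045,.064)),pix("top",W(.02,.045,.064)))
q0=np.array(env.get_state()["qpos"]); best=[]
for s in(1,-1):
    j=kin.inverse_kinematics(W(.02,.034,.25),quat(s)); print(s,None if j is None else np.round(j,2))
    if j is not None: best.append((np.abs(np.array(j)-q0).max(),s))
s=min(best)[1]; print("sign",s); open("sign","w").write(str(s))
env.reach(W(.02,.034,.25),quat(s)); env.grip(0.0)
env.movel(W(.02,.034,.156),.1)
st=env.get_state(); print(st["time"],box(st["tcp_pos"]),st["opening"],st["force"])
i,_=camera("scene"); cv2.imwrite("pics/pre.png",cv2.resize(i[130:290,205:405],None,fx=4,fy=3.75))
E
```

```text
capL scene [ 0.54788144 -0.00456403  0.064     ] pred [ 0.54331998 -0.00642346  0.064     ] pred pix (np.float64(318.47855913202966), np.float64(217.41233400457304)) (np.float64(302.3924060194305), np.float64(188.5645589225474))
1 [-0.36  0.33  0.34  1.94 -0.14  0.89  1.75]
-1 [-0.7   0.41  0.79  1.96 -0.37  0.92 -1.17]
sign -1
4.3583 [ 20.42531686  33.80648367 156.55662191] -0.0002099923419929595 [ 0.16993361 -0.165796   -0.23918539]
```

View pics/pre.png

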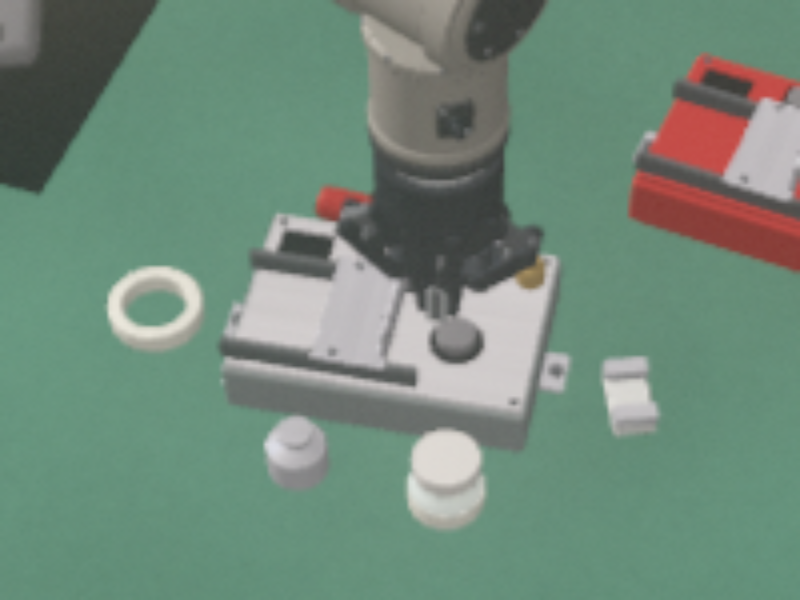

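The picture shows the shut fingertips between the flange (left, about (395,320)) and the left key (455,340), clear of both. Next is the push to the stop.

Run:
```python
from h import *
for k in range(4):
    hit=env.movel(W(.02,-.055+.016-.012+.006,.156),.05,stop_force=15)
    st=env.get_state(); b=box(st["tcp_pos"]); print(st["time"],hit,b,RB.T@st["force"])
    if not hit or b[1]<-35: break
i,d=camera("top"); cv2.imwrite("pics/push_top.png",cv2.resize(i[140:240,250:390],None,fx=5,fy=5))
env.movel(W(.02,-.02,.156),.05); env.movel(W(.02,.015,.19),.1)
i,d=camera("top"); P=cloud("top",d);z=P[...,2]
w=np.zeros(z.shape,bool); w[163:228,300:362]=1
f=P[w&(z>.08)&(z<.1)]; print("flange pts box y",len(f), [np.round(box(p)) for p in f[:60:6]])
g=P[w&(abs(z-.071)<.003)]; 
i,_=camera("scene"); cv2.imwrite("pics/open.png",cv2.resize(i[150:270,225:385],None,fx=5,fy=5))
print(env.get_state()["time"])
```

```text
5.825 True [ 19.84940508 -39.58435187 155.57846356] [ 0.26079633  0.91912624 -0.45608507]
flange pts box y 32 [array([ 45., -57., 100.]), array([ 23., -56.,  99.]), array([ 14., -55.,  95.]), array([  5., -54.,  96.]), array([ -3., -55.,  98.]), array([-14., -54.,  97.])]
7.15
```

View pics/open.png

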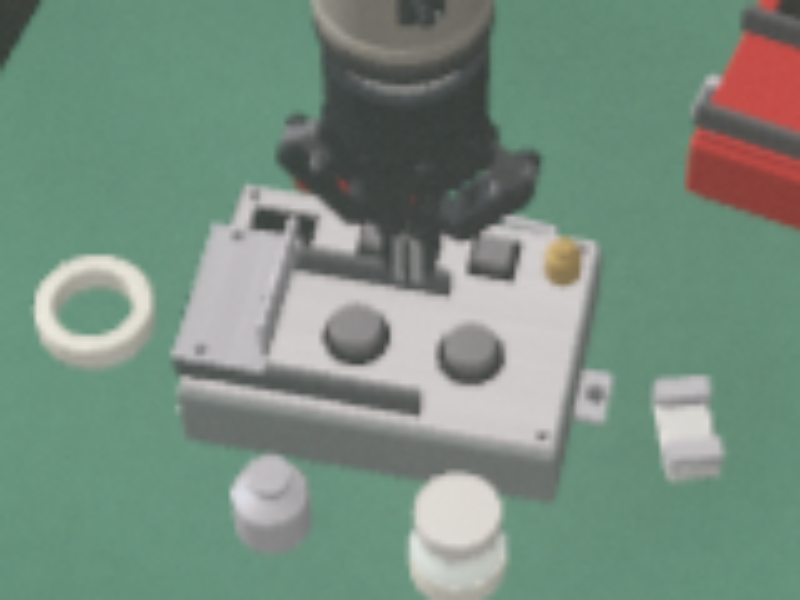

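The guard is open: flange centre at box y ≈ -55, so its face is at -53 as specified. Both round caps show, at about (355,330) and (470,350). I'll repeat the push slowly to confirm the stop, then set the finger spacing and look before pressing.

Run:
```python
from h import *
env.movel(W(.02,-.02,.156),.12)
hit=env.movel(W(.02,-.050,.156),.02,stop_force=14)
st=env.get_state(); print(st["time"],hit,box(st["tcp_pos"]),RB.T@st["force"])
env.movel(W(.02,-.02,.156),.06); env.movel(W(.02,.0,.25),.15); 
i,d=camera("scene")
hsv=cv2.cvtColor(i,cv2.COLOR_BGR2HSV)
for y in(.045,-.015): print("pred cap pix",pix("scene",W(.02,y,.064)))
s=int(open("sign").read())
env.grip(0.046); env.movel(W(.02,.015,.152),.1)
st=env.get_state(); print(st["time"],box(st["tcp_pos"]),st["opening"],Ro.from_quat(np.array(st["orientation"])[[1,2,3,0]]).as_matrix()[:,2],st["force"])
k,_=camera("scene"); 
cv2.imwrite("pics/preP.png",np.hstack([cv2.resize(x[185:255,250:350],None,fx=4,fy=4,interpolation=cv2.INTER_CUBIC) for x in (i,k)]))
```

```text
8.7833 True [ 19.94531575 -39.95683956 155.59374069] [-0.30933916  1.35873518  1.132941  ]
pred cap pix (np.float64(318.47855913202966), np.float64(217.41233400457304))
pred cap pix (np.float64(295.6505856801331), np.float64(213.59295284934382))
11.75 [ 20.39224534  14.70186304 152.56382905] 0.04592139422162287 [-0.00617015  0.01049905 -0.99992585] [ 0.62160344 -0.78798626 -0.62956105]
```

View pics/preP.png

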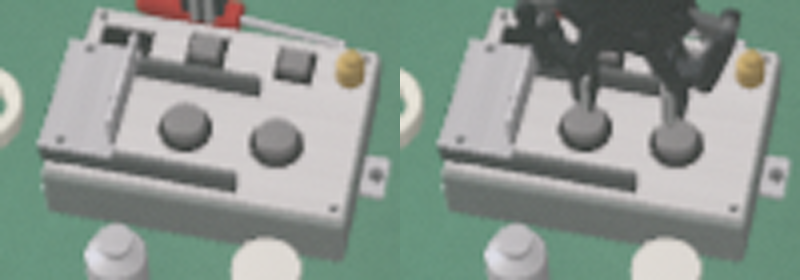

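The finger spacing matches the cap spacing in the image: tips at (585,108) and (677,118), caps at (585,127) and (677,142). Now I press.

Run:
```python
from h import *
def rep(m):
    st=env.get_state(); print(m,round(st["time"],2),np.round(box(st["tcp_pos"]),2),np.round(RB.T@st["force"],1),np.round(RB.T@st["torque"],2)); return st
hit=env.movel(W(.02,.015,.118),.03,stop_force=25); st=rep(hit)
z=st["tcp_pos"][2]
for k in range(8):
    f=env.get_state()["force"][2]
    if f>22: break
    z-=.001; env.movel(W(.02,.015,z),.02); env.dwell(.2); rep(k)
for k in range(3): env.dwell(.5); rep("hold")
i,_=camera("scene"); t,_=camera("top")
cv2.imwrite("pics/held.png",np.hstack([cv2.resize(i[185:255,250:350],None,fx=4,fy=4,interpolation=cv2.INTER_CUBIC)]))
for k in range(3): env.dwell(.5); rep("hold")
```

```text
True 12.64 [ 20.11  14.87 126.64] [-3.2  1.7 12.4] [ 0.31  0.68 -0.07]
0 13.09 [ 20.12  14.81 126.56] [-5.   2.1 16.7] [ 0.34  1.   -0.05]
1 13.54 [ 20.14  14.78 126.35] [-9.   3.1 27.2] [ 0.39  1.7  -0.09]
hold 14.04 [ 20.14  14.81 126.35] [-7.8  3.  26.9] [ 0.36  1.72 -0.05]
hold 14.54 [ 20.13  14.78 126.34] [-7.3  3.4 26.3] [ 0.43  1.68 -0.04]
hold 15.04 [ 20.12  14.77 126.33] [-7.1  4.2 26.3] [ 0.44  1.74 -0.08]
hold 15.64 [ 20.12  14.76 126.35] [-8.9  3.1 26.5] [ 0.4   1.71 -0.04]
hold 16.14 [ 20.12  14.79 126.35] [-7.8  3.6 27. ] [ 0.36  1.74 -0.09]
hold 16.64 [ 20.15  14.78 126.35] [-7.2  3.2 26.6] [ 0.34  1.68 -0.08]
```

View pics/held.png

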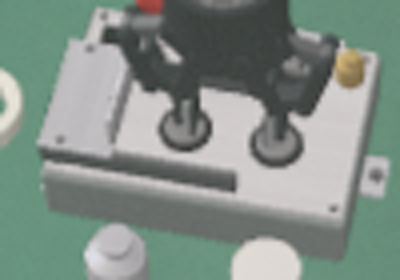

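Both caps are seated flush in the picture, at about (185,130) and (277,145). The force held steady at 27 N for over 3 s. As the force rose from 12 to 27 N the tool moved only 0.3 mm with almost no extra roll torque, so both keys are on their hard stops. Now I release and back away.

Run:
```python
from h import *
env.movel(W(.02,.015,.16),.06); env.movel(W(.02,.015,.30),.15)
env.reach(W(-.09,.22,.33),env.get_state()["orientation"]); env.dwell(.3)
st=env.get_state(); print(st["time"],st["force"])
i,d=camera("top"); P=cloud("top",d); z=P[...,2]
B=(P-C)@RB
for n,(x,y) in dict(capL=(.02,.045),capR=(.02,-.015),sqL=(-.044,.045),sqR=(-.044,-.015)).items():
    m=np.hypot(B[...,0]-x,B[...,1]-y)<.007; print(n,m.sum(),np.median(z[m]) if m.any() else None)
m=(z>.08)&(z<.105)&(abs(B[...,0]-.02)<.03)&(abs(B[...,1])<.1); print("flange y",np.median(B[m][:,1]))
cv2.imwrite("pics/end.png",cv2.resize(i[130:260,230:410],None,fx=4,fy=4))
```

```text
19.7 [ 0.42793986 -0.70328916  0.06302035]
capL 20 0.06410063736832598
capR 20 0.06436408909183919
sqL 22 0.06079587682470305
sqR 21 0.059416667504284475
flange y -0.054258664399673015
```

View pics/end.png

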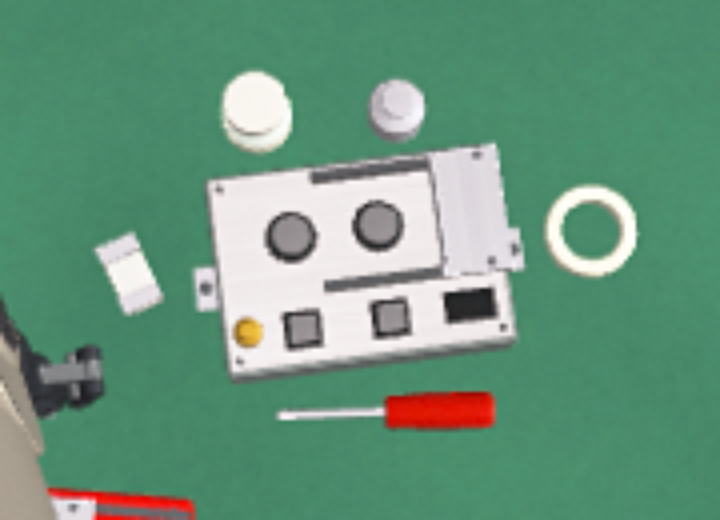

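The guard is open, both round caps (290,237) and (378,226) are back up at 64 mm, the square keys are up, and the surrounding items are where they were. Handing in.

```bash
python3 -c "
from h import *
job.job_done()"
```

```text
the job is handed in; nothing more can be done
```

The job is done and handed in at about 20 s on the robot's clock, well inside the 45 s limit; no verdict was reported.

- **Guard:** I pushed it to its stop with the closed fingertips. A second, slow push stopped within 0.4 mm of the first. The depth image put the flange centre at box y of -54 to -55 mm, against -55 mm expected when fully open.
- **Round keys:** I pressed both together, one fingertip each, and held them down for over 3 s at a steady 27 N. There is no direct reading of each key. I took both to be on their stops because the tool barely moved as the force rose from 12 to 27 N, and the picture showed both caps flush.
- **After release:** Both round caps are back up, reading 64.1 and 64.4 mm. The square keys read 60.8 and 59.4 mm against 60 mm when up. The items around the box look unmoved in the final picture, and the arm is clear of everything.

The one disagreement was in locating the left cap: the two cameras differed by about 6 mm in x (top view 2 mm short of the position I used, scene view 4.5 mm beyond it, the latter read by eye). I used the measured panel outline instead, and the fingertips landed on both caps.

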